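# Put the clay cat away in the squeeze-catch drying case

## Robot

A 7-joint arm with a two-finger parallel gripper is mounted at the origin on the work surface. World frame = base frame: x ahead of the robot, y to its left, z up, the work surface at z = 0. Lengths are in m, angles in rad, forces in N, time in s.
With the tool pointing down it reaches from about 0.425 to 0.925 m from the base axis. Payload 6.8 kg.
Tool frame: the origin (TCP) lies at the very end of the fingers, on their centre line; the grasp point (between the pads) lies 19 mm behind it (bot.grip_depth is the distance from the TCP to the grasp point, in m); z points along the fingers, y is the direction in which the jaws open and shut (so a half turn about z gives the same grasp; the last joint's range is limited). The gripper opens to 85 mm and grips with 20 to 120 N. Pads are 22 mm wide; open, the fingers measure 114 mm over their backs; the gripper's body (76 mm by 85 mm) begins 54 mm behind the grasp point. The pads swing forward as they close: fully open they stand 13 mm farther back than shut.
Start: joints at [1.077, 0.477, 0.022, 1.555, -0.011, 1.109, -0.083], TCP at [0.254, -0.625, 0.231] pointing down, gripper open.
Joint ranges: [-2.96, 2.96], [-0.34, 2.1], [-1.41, 1.46], [0.24, 2.44], [-1.37, 4.51], [0.17, 1.92], [-2.96, 2.96]. Speed limits (rad/s): [2.39, 2.39, 3.14, 3.14, 3.14, 3.14, 3.14].

## Interface

Orientations are given as a unit quaternion [w, x, y, z].
In Python, from station import bot gives the robot as it stands.
- The arm moves only by the tool step_arm, never from a script. Its argument "increments" is a list of rows, each a list of 7 numbers: the shift along the world's x, y, z in m, then the turn, a rotation vector about the world's x, y, z in degrees, then the gripper command: -1 is fully open, 1 is shut, values between are in proportion. In form: [[dx, dy, dz, rx, ry, rz, fingers], ...]. A call has 1 to 10 rows; each row is the pose to reach, as a shift and turn from the pose commanded when the call began; what a row does not reach only later rows make up. A row lasts 1/12 s, in which the tool goes at most 41.7 mm and 7.16 degrees, less where a joint would pass 70% of its speed; a pose out of reach is approached as far as the arm can. A call with a gripper value outside its range is refused whole. The fingers move at their own pace and stop on an object; "force" is the grip in N (left out, the last holds). Time passes only in rows, so rows that repeat a pose let the fingers close. It gives the time, the measured TCP pose, the force and the opening at its end, in the units of the state.
- bot.get_obs(): the state, without advancing time (a new reading comes with each control period).
- bot.read_camera(name): name is "scene" or "side" or "wrist"; returns a dict with "color" (384x512x3 uint8, red, green, blue), "intrinsics" (3x3 intrinsics, pixels), "extrinsics" (4x4, takes a point from camera to world coordinates). Camera axes: x right, y up, looking along -z (the intrinsics and any distortion apply to the point x, -y, -z); pixel columns grow to the right and rows downward; lengths in m; the calibration is good to about 2 mm. The wrist camera is an equidistant fisheye: a pixel r from the principal point sees the ray r / f radians off the axis. A picture is of the moment at which its call begins. There is no depth.
- bot.hand_in(): hands the job in, once; it reports no verdict.
Trained networks look in the newest picture that a camera, given by its name, has taken for a name from the list of things; names that differ only in an ending like _2 or _b are one class to them, and where a whole thing is asked for, a point or a joint stands for the part that bears it (a point fixed in the world has none). Each returns a list of dicts, best first, with "conf" (0 to 1); they miss things now and then, are a little off and sometimes report something else, mostly with a low value. They report only what shows in the picture. A call takes as long as a camera call. They do not tell look-alikes from the thing itself.
- bot.recognise(thing, camera): "location" ([column, row] as shares, 0 to 1, of the picture: columns of its width, rows of its height, amid what is visible of it).
- bot.place_of(thing, camera): "location" ([column, row] as shares, 0 to 1, of the picture: columns of its width, rows of its height: a listed point, or the origin of a listed thing).
The state is a dict: "t": time; "q": joint angles; "joint_vel": joint speeds; "joint_torque": joint torques, N m; "eef_pos": TCP position; "tool_rot": TCP orientation; "contact_force": force on the tool from outside, world axes, zero at the start; "torque": the same for the moment, N m; "gripper_width": opening from 0.0 (shut) to 1.0 (fully open).
Only numpy, scipy, OpenCV 4.12 (cv2) and the standard library are available. Lean on these libraries where they do the work, as an engineer would, in place of code of your own. Each camera call takes 0.05 s, during which the arm holds its last target.

## Task

Squeeze the two orange tabs of the drying case together so that its lid pops up, tip the lid right back, and lay the clay cat gently flat inside, picture side up. Then swing the lid down and press it until both catches snap shut again. Leave the clay heart and everything else on the table where it is.

Things in the scene. Friction and masses are not known exactly. Their poses are not given: they have to be found in the camera images.
- case: Sage-green open-topped drying case, screwed to the table: 160 x 220 mm outside (its x, y), 60 mm high, walls and floor 5 mm. Origin: centre of its underside, on the table. x points from the catch (front, at x = -104 mm) to the hinge (back), y to its left, z up. A grey bracket 56 mm wide, 10 to 28 mm up, carries the catch. Four screw feet stick out 25 mm at the sides
- case_floor (a point): Centre of the case's inner floor, 5 mm above the table; same axes as the case. Inside it is 150 x 210 mm; spring-pin tubes 13 mm across stand at x = 58, y = -96 and +96 mm, near the back corners
- lid (a joint): Angle of the blue lid: 0 = shut, grows as it opens, stop at 1.75 rad. Below 0.02 while the catches hold it. Freed, two spring pins at the back lift it to about 0.55 rad. A stiff, damped hinge: left above 1.2 rad it stays; below 0.9 rad it may sink back onto the pins. The lid weighs 130 g; 2 to 4 N at its edge moves it
- lid_hinge (a point): Point on the hinge axis (the case's y axis direction), at the case's back rim, x = +80 mm and 60.5 mm up in the case frame. The lid is a 6 mm panel, 160 x 220 mm, with a 44 mm wide tongue in front which ends 204 mm from the hinge
- lid_edge (a point): Middle of the end of the lid's tongue, 204 mm from the hinge axis, at mid thickness. The tongue (44 mm wide, 44 mm long) has a window 32 x 32 mm through which the two orange hooks stand up about 16 mm above it when shut
- lid_press (a point): White spot on top of the lid, 140 mm from the hinge, 66.5 mm above the table when shut: the place to press. Snapping shut takes about 10 N there (push it right down)
- tab_left (a joint): Travel of the left orange tab towards the case's middle: 0 = sprung out, stop at 9.5 mm. Its hook lets go of the lid beyond about 5 mm; both tabs must be in at the same time. 1.4 N to start, 5 N at the stop. Springs back when let go; the lid pushes it aside as it snaps shut
- tab_right (a joint): The same for the right tab
- tab_left_face (a point): Middle of the left tab's outer press face, 24 mm wide (case x), from 26 to 58 mm above the table, this point at 46 mm. The two faces stand 68 mm apart when sprung out and face left and right (case y)
- tab_right_face (a point): The same for the right tab
- cat: Pale grey-brown clay plaque of a sleeping cat, rigid, about 115 mm long (along its x), 60 mm wide (y) and 24 mm thick, 0.25 kg. Origin: centre of the body on the underside; the head (28 mm thick, with two ears) is at +x and reaches to x = +66 mm, the rump to -44 mm. The long sides are straight and parallel between x = -14 and +14 mm: grip there, across y. z up, picture side up
- heart: Darker brown clay plaque of a heart, about 85 mm across and 24 mm thick; stays where it is. Origin: its underside
- waterpot: Blue water pot, 76 mm across, 80 mm high, left of the case; stays
- batten: Wooden batten 260 x 25 x 10 mm lying on the table; stays
- modtool: Wooden-handled spatula 190 mm long lying on the table; stays
- rib: Flat steel scraper 90 x 50 x 6 mm lying on the table; stays
- slipjar: Terracotta-coloured jar with white cap, 66 mm across, 85 mm high, behind the case; stays
- brush: Brush lying on the table; stays
Mind the look-alikes: they are no part of the job. What is shaped like the cat but turquoise is not meant.

How it is judged:
By the outcome, as a careful person would: the job done as asked, in the order asked, and still so for the second after the job is handed in, with the robot touching nothing.
It also fails if it takes over 72 s, if anything falls off the work surface, if the arm or the gripper's body presses on something with over 40 N, if the wrist force passes 120 N, or if a joint passes its speed limit or range.

## Working session

There is one attempt and no reset: what is moved stays moved. The work goes in short steps, Python scripts to look and compute and a tool call to move; the robot and the scene stay as the last step left them, time stands still between calls to the robot, and variables do not carry over. Pictures are saved under pics/ and viewed, and the job is handed in when it is done.

Besides the shell and the picture viewer there is one more tool, called after "Call:" in YAML: its name, and indented under it one key for each argument. step_arm: Moves the arm, as the interface text tells. Its arguments: {"type":"object","properties":{"increments":{"type":"array","items":{"type":"array","items":{"type":"number"}}},"force":{"type":"number"}},"required":["increments"]}

```bash
ls; mkdir -p pics
cat > h.py <<'E'
import numpy as np, cv2
from station import bot
def snap(n,f):
    c=bot.read_camera(n); cv2.imwrite('pics/'+f,cv2.cvtColor(c['color'],cv2.COLOR_RGB2BGR)); return c
E
python3 - <<'E'
from h import *
for n in ['scene','side','wrist']:
    c=snap(n,n+'0.png'); print(n,c['intrinsics'].tolist(),np.round(c['extrinsics'],4).tolist(), [k for k in c])
    np.savez(n+'0.npz',K=c['intrinsics'],E=c['extrinsics'])
    for t in ['case','case_floor','lid_hinge','lid_edge','lid_press','tab_left_face','tab_right_face','cat','heart','waterpot','slipjar']:
        print(t,[(np.round(np.array(d['location'])*[512,384],1).tolist(),round(d['conf'],2)) for d in bot.place_of(t,n)][:4])
print(bot.get_obs())
E
```

```text
pics
scene [[416.13929025755795, 0.0, 257.60163882803516], [0.0, 416.13929025755795, 196.43080248364654], [0.0, 0.0, 1.0]] [[0.0248, -0.5524, 0.8332, 1.5356], [0.9996, 0.0003, -0.0295, 0.0022], [0.0161, 0.8336, 0.5522, 0.718], [0.0, 0.0, 0.0, 1.0]] ['color', 'intrinsics', 'extrinsics']
case [([284.5, 220.2], 0.81)]
case_floor []
lid_hinge [([280.0, 218.2], 0.85), ([288.7, 178.8], 0.42), ([128.7, 223.3], 0.25)]
lid_edge [([288.4, 177.4], 0.7)]
lid_press [([287.0, 189.5], 0.65)]
tab_left_face [([276.6, 187.2], 0.65), ([299.4, 190.6], 0.4)]
tab_right_face [([277.4, 187.4], 0.51)]
cat [([182.3, 200.8], 0.71), ([205.3, 223.1], 0.71), ([195.6, 172.0], 0.66)]
heart [([126.4, 226.5], 0.96)]
waterpot [([387.2, 184.4], 0.76), ([126.8, 225.6], 0.35)]
slipjar [([286.2, 274.8], 0.8)]
side [[419.1486435880161, 0.0, 249.1431886324268], [0.0, 419.1486435880161, 182.76078734992228], [0.0, 0.0, 1.0]] [[-0.9992, 0.0392, -0.0122, 0.5297], [-0.0363, -0.7048, 0.7084, 0.9629], [0.0192, 0.7083, 0.7057, 1.0189], [0.0, 0.0, 0.0, 1.0]] ['color', 'intrinsics', 'extrinsics']
case [([236.3, 222.9], 0.79)]
case_fl
[... 914 characters left out ...]
[]
{'t': 1.8, 'q': array([ 1.07693348,  0.4769812 ,  0.02240804,  1.55540156, -0.01149776,
        1.10930798, -0.08308864]), 'joint_vel': array([ 0.00132857, -0.00103008,  0.0008716 , -0.00071322, -0.00012592,
        0.00216382,  0.00061968]), 'joint_torque': array([-1.41204389e-03, -5.96320045e+01,  1.60563100e+00, -2.81543398e+01,
        1.24047566e-02,  1.66794416e-03, -2.42133763e-05]), 'eef_pos': array([ 0.2539858 , -0.62540836,  0.23132002]), 'tool_rot': array([1.36108707e-05, 9.81457502e-01, 1.91679867e-01, 8.14556051e-06]), 'contact_force': array([-0.24103966, -0.14308741, -0.98103392]), 'torque': array([-0.01341059, -0.026792  , -0.07224128]), 'gripper_width': 0.9990891358963176}
```

View images.

View pics/scene0.png

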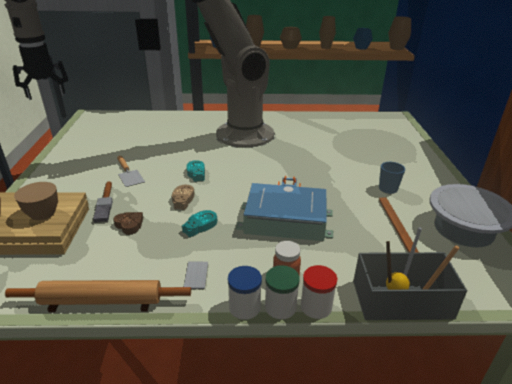

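View pics/side0.png

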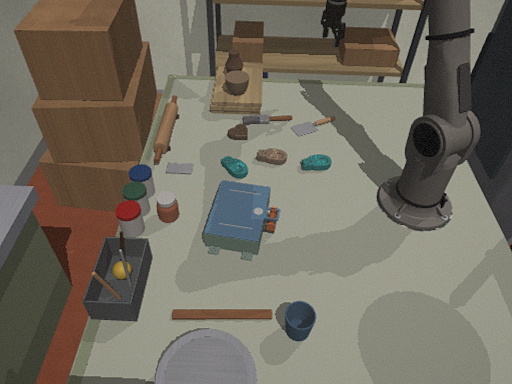

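Run:
```python
import cv2
a=cv2.imread('pics/scene0.png')[140:300,90:420];cv2.imwrite('pics/sc_crop.png',cv2.resize(a,None,fx=2.4,fy=2.4,interpolation=2))
a=cv2.imread('pics/side0.png')[110:300,140:360];cv2.imwrite('pics/si_crop.png',cv2.resize(a,None,fx=3.1,fy=3.1,interpolation=2))
```

```text
(no output)
```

View pics/sc_crop.png

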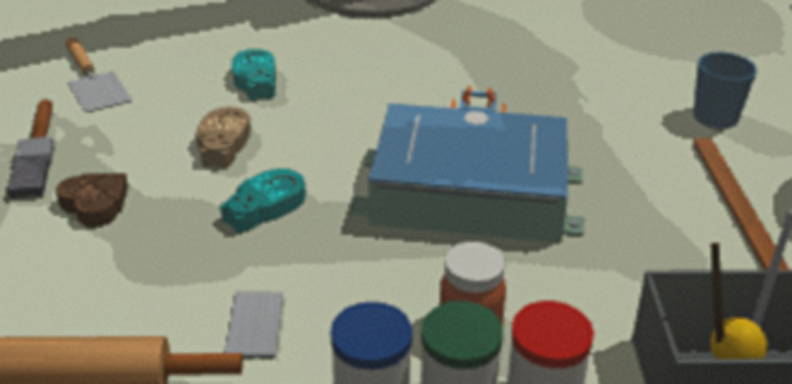

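View pics/si_crop.png

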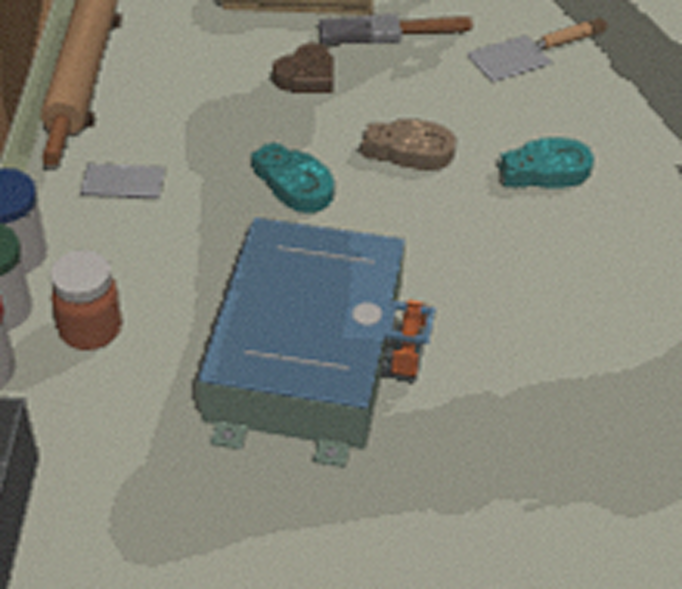

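```bash
cat >> h.py <<'E'
from scipy.optimize import least_squares
def proj(P,K,E,fish=False):
    P=np.atleast_2d(P); c=(P-E[:3,3])@E[:3,:3]; x,y,z=c[:,0],-c[:,1],-c[:,2]
    if fish:
        r=np.hypot(x,y); th=np.arctan2(r,z); s=th/np.maximum(r,1e-9)
        return np.c_[K[0,0]*x*s+K[0,2],K[1,1]*y*s+K[1,2]]
    return np.c_[K[0,0]*x/z+K[0,2],K[1,1]*y/z+K[1,2]]
def ray(uv,K,E,fish=False):
    u=(uv[0]-K[0,2])/K[0,0]; v=(uv[1]-K[1,2])/K[1,1]
    if fish:
        t=np.hypot(u,v); s=np.sin(t)/max(t,1e-9); d=np.array([u*s,-v*s,-np.cos(t)])
    else: d=np.array([u,-v,-1.])
    return E[:3,3],E[:3,:3]@d
def atz(uv,z,K,E,fish=False):
    o,d=ray(uv,K,E,fish); return o+d*(z-o[2])/d[2]
def cal(n):
    a=np.load(n+'.npz'); return a['K'],a['E']
def T(p,P):
    c,s=np.cos(p[2]),np.sin(p[2]); P=np.atleast_2d(P).astype(float); 
    return np.c_[c*P[:,0]-s*P[:,1]+p[0], s*P[:,0]+c*P[:,1]+p[1],P[:,2]]
E
python3 - <<'E'
from h import *
z=.0665
P=np.array([[-.08,-.11,z],[-.08,.11,z],[.08,-.11,z],[.08,.11,z],[-.06,0,z]])
sc=np.array([[251.7,183.3],[326.7,188.8],[245,217.9],[326.7,220.4],[288.3,189.2]])
si=np.array([[270.3,186.8],[259.4,240.6],[222.3,181],[205.5,232.6],[258.4,211.3]])
Ks,Es=cal('scene0');Kd,Ed=cal('side0')
f=lambda p:np.r_[(proj(T(p,P),Ks,Es)-sc).ravel(),(proj(T(p,P),Kd,Ed)-si).ravel()]
for x0 in ([.6,0,0],):
    r=least_squares(f,x0); print(r.x,np.degrees(r.x[2]),np.round(r.fun.reshape(-1,2),1).tolist())
    p=r.x
for n,a,b in [('cat',(183,196),(272,157)),('heart',(128,222),(238,133)),('tqA',(195,170),(316,162)),('tqB',(200,222),(235,167)),('pot',(391,178),(300,320)),('jar',(287,262),(168,208))]:
    print(n,atz(a,.012,Ks,Es).round(3),atz(b,.012,Kd,Ed).round(3))
print(T(p,[[-.104,.034,.046],[-.104,-.034,.046],[-.06,0,.0665],[-.124,0,.06],[.08,0,.06]]).round(4))
E
```

```text
[ 0.57325215  0.1194219  -0.13056959] -7.481086579571853 [[-0.2, -0.4], [-0.8, -0.7], [-0.5, -3.7], [1.1, 0.1], [-0.1, -0.1], [-0.5, -0.1], [0.1, 0.6], [-1.5, -0.9], [-1.1, 0.5], [0.0, 0.0]]
cat [ 0.468 -0.188  0.012] [ 0.469 -0.185  0.012]
heart [ 0.599 -0.325  0.012] [ 0.6   -0.318  0.012]
tqA [ 0.308 -0.168  0.012] [ 0.311 -0.167  0.012]
tqB [ 0.6   -0.125  0.012] [ 0.6   -0.124  0.012]
pot [0.36  0.487 0.012] [0.398 0.444 0.012]
jar [0.765 0.106 0.012] [0.802 0.081 0.012]
[[0.4746 0.1667 0.046 ]
 [0.4657 0.0993 0.046 ]
 [0.5138 0.1272 0.0665]
 [0.4503 0.1356 0.06  ]
 [0.6526 0.109  0.06  ]]
```

Call:
step_arm:
  increments:
    - [0.2,0.2,0.05,0,0,70,-1]
    - [0.2,0.2,0.05,0,0,70,-1]
    - [0.2,0.2,0.05,0,0,70,-1]
    - [0.2,0.2,0.05,0,0,70,-1]
    - [0.2,0.2,0.05,0,0,70,-1]
    - [0.2,0.2,0.05,0,0,70,-1]
    - [0.2,0.2,0.05,0,0,70,-1]
    - [0.2,0.2,0.05,0,0,70,-1]
    - [0.2,0.2,0.05,0,0,70,-1]
    - [0.2,0.2,0.05,0,0,70,-1]

```text
t: 2.63
eef_pos: [0.4548, -0.4246, 0.2816]
tool_rot: [0.0, 0.691, 0.723, -0.0]
contact_force: [-0.4, -0.4, -0.7]
gripper_width: 1.002
```

Call:
step_arm:
  increments:
    - [0.01,0.22,0.0,0,0,71,-1]
    - [0.01,0.22,0.0,0,0,71,-1]
    - [0.01,0.22,0.0,0,0,71,-1]
    - [0.01,0.22,0.0,0,0,71,-1]
    - [0.01,0.22,0.0,0,0,71,-1]
    - [0.01,0.22,0.0,0,0,71,-1]
    - [0.01,0.22,0.0,0,0,71,-1]
    - [0.01,0.22,0.0,0,0,71,-1]
    - [0.01,0.22,0.0,0,0,71,-1]
    - [0.01,0.22,0.0,0,0,71,-1]

```text
t: 3.47
eef_pos: [0.464, -0.2053, 0.2815]
tool_rot: [0.0, 0.144, 0.99, -0.0]
contact_force: [0.6, 0.7, -0.0]
gripper_width: 1.001
```

Run:
```python
from h import *
c=snap('wrist','w1.png'); np.savez('w1.npz',K=c['intrinsics'],E=c['extrinsics']); o=bot.get_obs();print(o['eef_pos'],o['tool_rot'],o['q'])
print([(np.round(np.array(d['location'])*[512,384],1).tolist(),round(d['conf'],2)) for d in bot.place_of('cat','wrist')])
```

```text
[ 0.46398644 -0.20543858  0.28147359] [ 1.15264856e-04  1.40803297e-01  9.90037572e-01 -1.53668094e-04] [ 0.82242417  0.20330473 -0.60230921  1.85596648  0.12772878  1.12031221
  1.46221448]
[([335.2, 222.5], 0.85), ([251.2, 42.4], 0.72), ([269.3, 152.1], 0.67)]
```

View pics/w1.png

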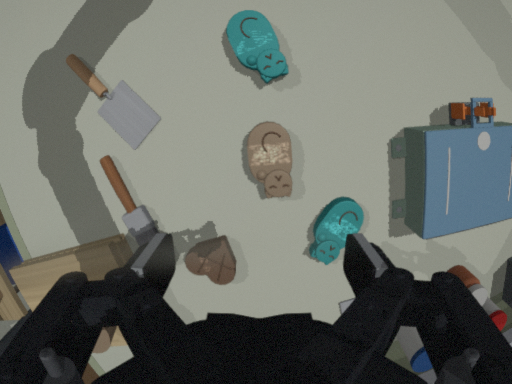

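Run:
```python
import cv2
a=cv2.imread('pics/w1.png')[110:210,220:320];cv2.imwrite('pics/w1c.png',cv2.resize(a,None,fx=6,fy=6,interpolation=2))
a=cv2.imread('pics/w1.png')[80:250,380:512];cv2.imwrite('pics/w1d.png',cv2.resize(a,None,fx=3.5,fy=3.5,interpolation=2))
```

```text
(no output)
```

View pics/w1c.png

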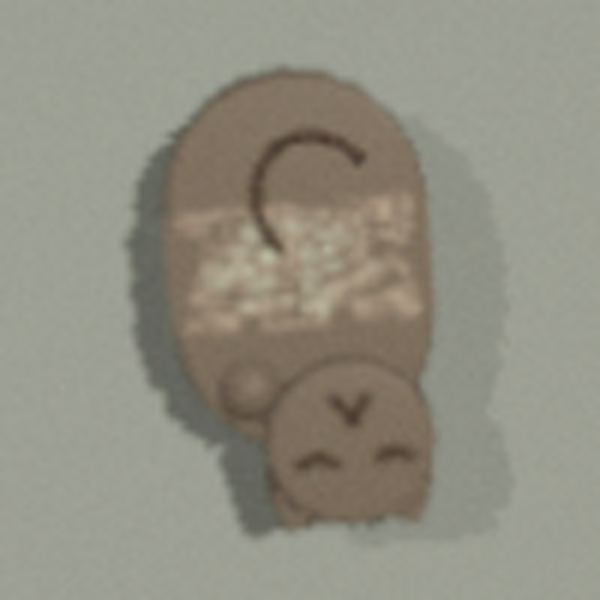

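View pics/w1d.png

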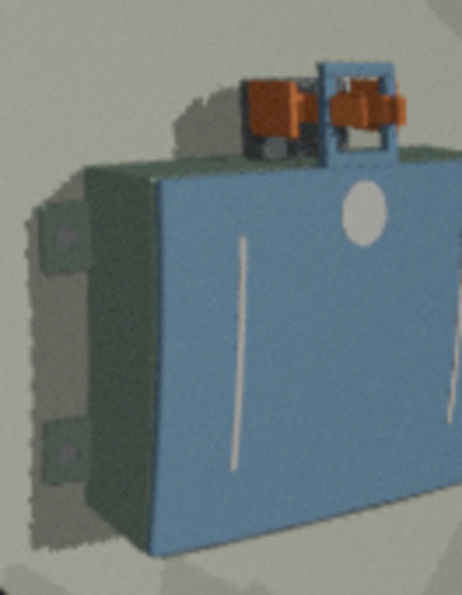

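Run:
```python
from h import *
K,E=cal('w1'); print(E[:3,3])
for n,uv in dict(L1=(168,210),L2=(175,300),R1=(430,210),R2=(431,320),rump=(293,70),eyeL=(318,460),eyeR=(397,453),nose=(350,415),earL=(290,528),earR=(405,525)).items():
    print(n,atz(np.array(uv)/6+[220,110],.024 if n[0]!='e' and n!='nose' else .028,K,E,True).round(4))
o=atz((293/6+220,75/6+110),.02,K,E,True); print(o)
```

```text
[ 0.39969565 -0.18640617  0.4259942 ]
L1 [ 0.4436 -0.215   0.024 ]
L2 [ 0.4639 -0.2195  0.024 ]
R1 [ 0.4603 -0.1579  0.024 ]
R2 [ 0.485  -0.1645  0.024 ]
rump [ 0.4211 -0.1789  0.024 ]
eyeL [ 0.5085 -0.1985  0.028 ]
eyeR [ 0.5122 -0.1804  0.028 ]
nose [ 0.5003 -0.1885  0.028 ]
earL [ 0.5225 -0.2093  0.028 ]
earR [ 0.5295 -0.1832  0.028 ]
[ 0.42242739 -0.17914832  0.02      ]
```

Call:
step_arm:
  increments:
    - [0.003,0.337,-0.03,0,0,8.7,-1]
    - [0.003,0.337,-0.03,0,0,8.7,-1]
    - [0.003,0.337,-0.03,0,0,8.7,-1]
    - [0.003,0.337,-0.03,0,0,8.7,-1]
    - [0.003,0.337,-0.03,0,0,8.7,-1]
    - [0.003,0.337,-0.03,0,0,8.7,-1]
    - [0.003,0.337,-0.03,0,0,8.7,-1]
    - [0.003,0.337,-0.03,0,0,8.7,-1]
    - [0.003,0.337,-0.03,0,0,8.7,-1]
    - [0.003,0.337,-0.03,0,0,8.7,-1]

```text
t: 4.4
eef_pos: [0.4664, 0.135, 0.2514]
tool_rot: [-0.0, 0.07, 0.998, 0.001]
contact_force: [-0.4, -0.8, -0.4]
gripper_width: 1.001
```

Run:
```python
from h import *
c=snap('wrist','w2.png'); np.savez('w2.npz',K=c['intrinsics'],E=c['extrinsics']); o=bot.get_obs();print(o['t'],o['eef_pos'],o['tool_rot'],o['q'])
a=cv2.imread('pics/w2.png');cv2.imwrite('pics/w2b.png',cv2.resize(a[0:380,100:480],None,fx=1.55,fy=1.55,interpolation=2))
for t in ['lid_edge','lid_press','tab_left_face','tab_right_face']: print(t,[(np.round(np.array(d['location'])*[512,384],1).tolist(),round(d['conf'],2)) for d in bot.place_of(t,'wrist')])
```

```text
4.45 [0.46682704 0.1323048  0.25125376] [-1.47480584e-04  7.14834282e-02  9.97441776e-01 -3.72152646e-05] [ 0.33643167  0.23640049 -0.84379438  1.92924977  0.20155823  1.06261132
  0.83522081]
lid_edge [([254.3, 157.4], 0.76)]
lid_press [([257.7, 216.1], 0.95), ([256.6, 235.8], 0.41)]
tab_left_face [([284.2, 169.2], 0.75), ([254.2, 157.8], 0.68)]
tab_right_face [([231.0, 174.3], 0.71)]
```

View pics/w2b.png

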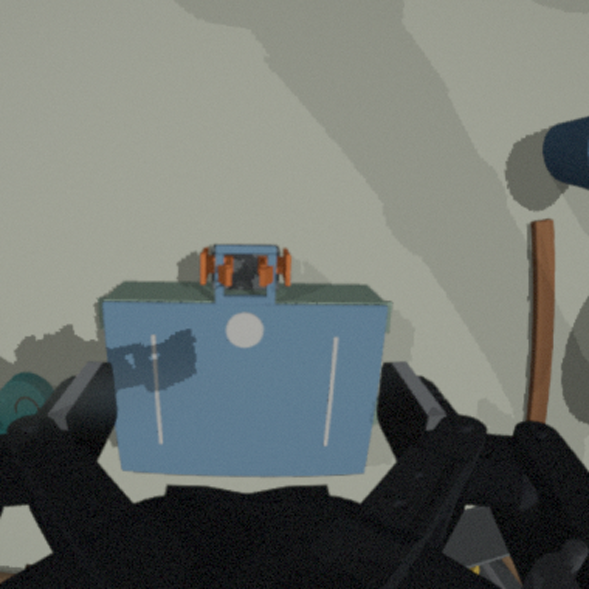

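Run:
```python
from h import *
K,E=cal('w2'); z=.0665
P=np.array([[-.08,-.11,z],[-.08,.11,z],[.08,.11,z],[.08,-.11,z],[-.06,0,z],[-.124,.022,z],[-.124,-.022,z],[-.104,-.034,.058],[-.104,.034,.058]])
px=np.array([[104,300],[388,303],[363,474],[122,468],[245,330],[278,246],[216,247],[202,267],[291,267]])/1.55+[100,0]
f=lambda p:(proj(T(p,P),K,E,True)-px).ravel()
r=least_squares(f,[.57,.12,-.13]); p=r.x; print(p,np.degrees(p[2]),r.fun.reshape(-1,2).round(1).tolist())
# joint fit with E z-offset etc
sc=np.array([[251.7,183.3],[326.7,188.8],[245,217.9],[326.7,220.4],[288.3,189.2]])
si=np.array([[270.3,186.8],[259.4,240.6],[222.3,181],[205.5,232.6],[258.4,211.3]])
Ks,Es=cal('scene0');Kd,Ed=cal('side0'); Q=P[[0,1,3,2,4]]
g=lambda p:np.r_[f(p),(proj(T(p,Q),Ks,Es)-sc).ravel(),(proj(T(p,Q),Kd,Ed)-si).ravel()]
r=least_squares(g,p,loss='soft_l1'); print(r.x,np.degrees(r.x[2]));
for q in (p,r.x): print(T(q,[[-.104,0,0]]).round(4))
```

```text
[ 0.57747349  0.11734613 -0.15900618] -9.11038284890784 [[-0.6, 0.1], [0.1, 1.2], [0.6, -0.8], [-0.4, 0.8], [0.3, -1.3], [-0.5, -0.5], [0.4, -1.8], [-0.5, 0.8], [0.3, 1.8]]
[ 0.57678202  0.11779977 -0.15528018] -8.896899075963374
[[0.4748 0.1338 0.    ]]
[[0.474  0.1339 0.    ]]
```

Call:
step_arm:
  increments:
    - [0.007,0.0015,-0.03,0,0,-0.7,-1]
    - [0.007,0.0015,-0.07,0,0,-0.7,-1]
    - [0.007,0.0015,-0.11,0,0,-0.7,-1]
    - [0.007,0.0015,-0.15,0,0,-0.7,-1]
    - [0.007,0.0015,-0.18,0,0,-0.7,-1]
    - [0.007,0.0015,-0.205,0,0,-0.7,-1]
    - [0.007,0.0015,-0.225,0,0,-0.7,-1]
    - [0.007,0.0015,-0.225,0,0,-0.7,-1]

```text
t: 5.32
eef_pos: [0.4719, 0.1305, 0.023]
tool_rot: [-0.003, 0.079, 0.997, -0.001]
contact_force: [0.2, -0.6, 0.2]
gripper_width: 1.002
```

Run:
```python
from h import *
c=snap('wrist','w3.png'); o=bot.get_obs();print(o['t'],o['eef_pos'],o['contact_force'])
a=cv2.imread('pics/w3.png');cv2.imwrite('pics/w3b.png',cv2.resize(a[80:380,100:420],None,fx=1.8,fy=1.8,interpolation=2))
```

```text
5.3667 [0.47297724 0.13127395 0.02494203] [ 0.09077457  0.03268624 -0.75587374]
```

View pics/w3b.png

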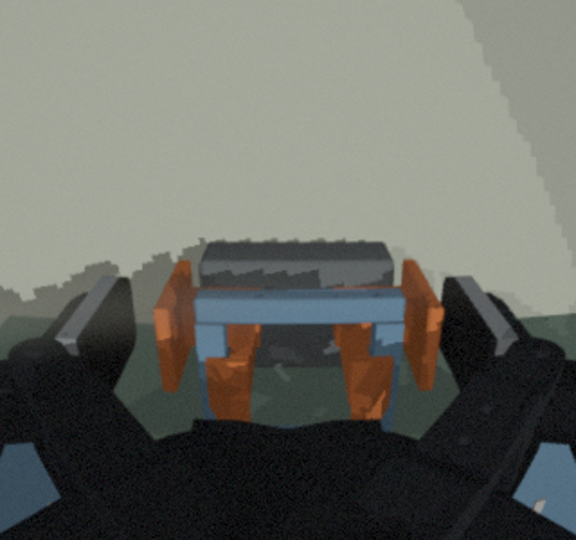

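Call:
step_arm:
  increments:
    - [0.001,0.002,0.001,0,0,0,-1]
    - [0.001,0.002,0.001,0,0,0,-0.2]
    - [0.001,0.002,0.001,0,0,0,-0.2]
    - [0.001,0.002,0.001,0,0,0,-0.2]
    - [0.001,0.002,0.001,0,0,0,-0.2]
    - [0.001,0.002,0.001,0,0,0,-0.2]
    - [0.001,0.002,0.001,0,0,0,-0.2]
    - [0.001,0.002,0.001,0,0,0,-0.2]
  force: 20

```text
t: 6.03
eef_pos: [0.476, 0.134, 0.0285]
tool_rot: [0.001, 0.078, 0.997, -0.001]
contact_force: [-0.5, -4.1, 7.5]
gripper_width: 0.603
```

Run:
```python
from h import *
c=snap('wrist','w4.png'); c=snap('side','s4.png');o=bot.get_obs();print(o['t'],o['eef_pos'],o['contact_force'],o['gripper_width'])
a=cv2.imread('pics/w4.png')[80:380,100:420];b=cv2.imread('pics/s4.png')[110:300,140:343];cv2.imwrite('pics/w4b.png',np.hstack([cv2.resize(a,(427,400)),cv2.resize(b,(370,346))[:,:] if 0 else cv2.resize(b,(370,400))]))
```

```text
6.1333 [0.47601085 0.13397826 0.02846059] [ 0.05745411 -5.03857069  6.6372723 ] 0.6030491731821738
```

View pics/w4b.png

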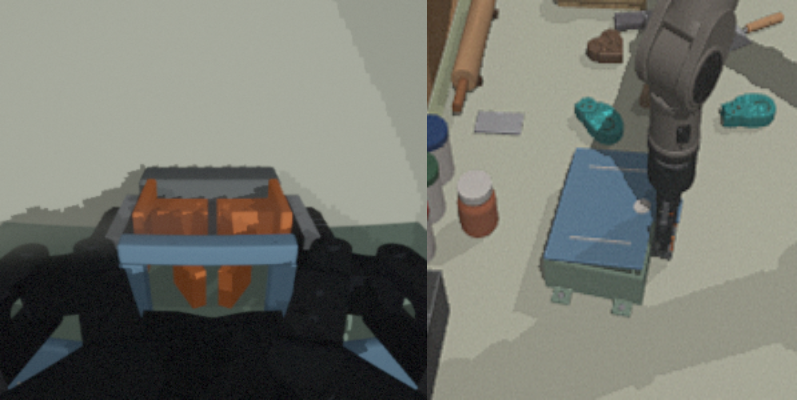

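Call:
step_arm:
  increments:
    - [0,0,0,0,0,0,-0.8]
    - [0,0,0,0,0,0,-0.8]
    - [0,0,0.01,0,0,0,-0.8]
    - [0.003,0,0.03,0,0,0,-0.8]
    - [0.008,-0.001,0.05,0,0,0,-0.8]
    - [0.013,-0.002,0.07,0,0,0,-0.8]
    - [0.018,-0.003,0.09,0,0,0,-0.8]
    - [0.023,-0.004,0.107,0,0,0,-0.8]
    - [0.023,-0.004,0.107,0,0,0,-0.8]
    - [0.023,-0.004,0.107,0,0,0,-0.8]

```text
t: 6.97
eef_pos: [0.4987, 0.1317, 0.1356]
tool_rot: [0.001, 0.078, 0.997, 0.001]
contact_force: [-1.0, -0.5, -0.5]
gripper_width: 0.902
```

Run:
```python
from h import *
c=snap('wrist','w5.png'); c=snap('side','s5.png');o=bot.get_obs();print(o['t'],o['eef_pos'],o['contact_force'],o['gripper_width'])
a=cv2.imread('pics/w5.png')[80:380,100:420];b=cv2.imread('pics/s5.png')[110:300,140:343];cv2.imwrite('pics/w5b.png',np.hstack([cv2.resize(a,(427,400)),cv2.resize(b,(370,400))]))
```

```text
7.0667 [0.49721086 0.13107739 0.13389659] [-0.76299544  0.52470844  0.1284858 ] 0.9028547378764045
```

View pics/w5b.png

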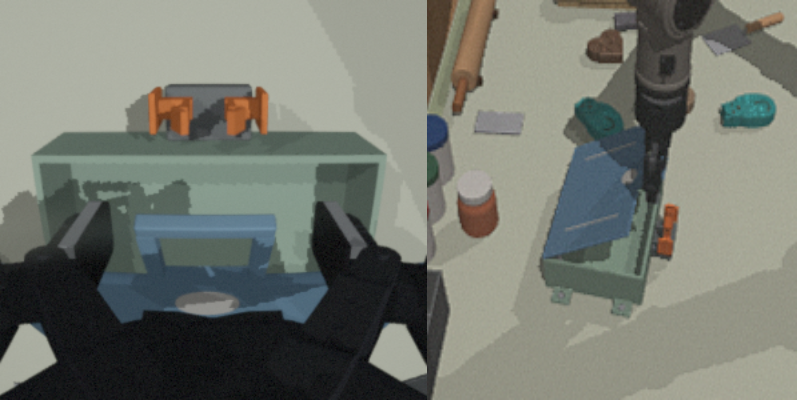

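Call:
step_arm:
  increments:
    - [0,-0.001,0,0,0,0,0.2]
    - [0,-0.001,0,0,0,0,0.2]
    - [0,-0.001,0,0,0,0,0.2]
    - [0,-0.001,0,0,0,0,0.2]
    - [0,-0.001,0,0,0,0,0.2]
    - [0,-0.001,0,0,0,0,0.2]
  force: 20

```text
t: 7.57
eef_pos: [0.4973, 0.1296, 0.1339]
tool_rot: [-0.001, 0.078, 0.997, -0.001]
contact_force: [-2.3, -2.2, 1.9]
gripper_width: 0.511
```

Run:
```python
from h import *
c=snap('wrist','w6.png'); o=bot.get_obs();print(o['t'],o['eef_pos'],o['contact_force'],o['gripper_width'])
a=cv2.imread('pics/w6.png')[80:380,100:420];cv2.imwrite('pics/w6b.png',cv2.resize(a,(640,600)))
```

```text
7.6167 [0.49738391 0.12957814 0.13395487] [-2.46507246 -2.61272386  1.46004857] 0.5105067720356693
```

View pics/w6b.png

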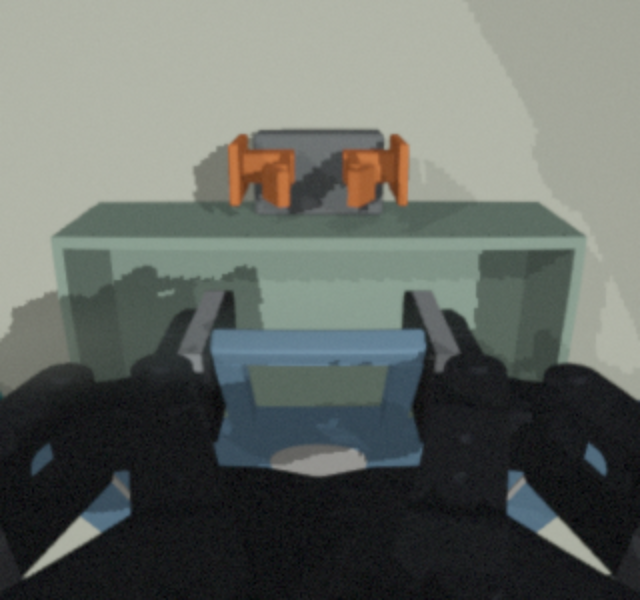

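Call:
step_arm:
  increments:
    - [0.0105,-0.0015,0.0155,0,0,0,0.2]
    - [0.0225,-0.0035,0.03,0,0,0,0.2]
    - [0.036,-0.0055,0.043,0,0,0,0.2]
    - [0.0505,-0.008,0.0545,0,0,0,0.2]
    - [0.066,-0.0105,0.065,0,0,0,0.2]
    - [0.0825,-0.013,0.0735,0,0,0,0.2]
    - [0.1,-0.0155,0.08,0,0,0,0.2]
    - [0.118,-0.0185,0.085,0,0,0,0.2]
    - [0.136,-0.0215,0.0885,0,0,0,0.2]
    - [0.136,-0.0215,0.0885,0,0,0,0.2]

```text
t: 8.45
eef_pos: [0.637, 0.1078, 0.2231]
tool_rot: [0.001, 0.079, 0.997, 0.001]
contact_force: [-0.7, -3.0, 3.2]
gripper_width: 0.507
```

Run:
```python
from h import *
c=snap('side','s7.png'); o=bot.get_obs();print(o['t'],o['eef_pos'],o['contact_force'],o['torque'],o['gripper_width'])
a=cv2.imread('pics/s7.png')[60:300,120:400];cv2.imwrite('pics/s7b.png',cv2.resize(a,(700,600)))
```

```text
8.5 [0.6356674  0.1080645  0.22296981] [ 1.05048688 -1.756888    1.50798245] [-0.72846119 -0.48571477 -0.05913516] 0.511180435051669
```

View pics/s7b.png

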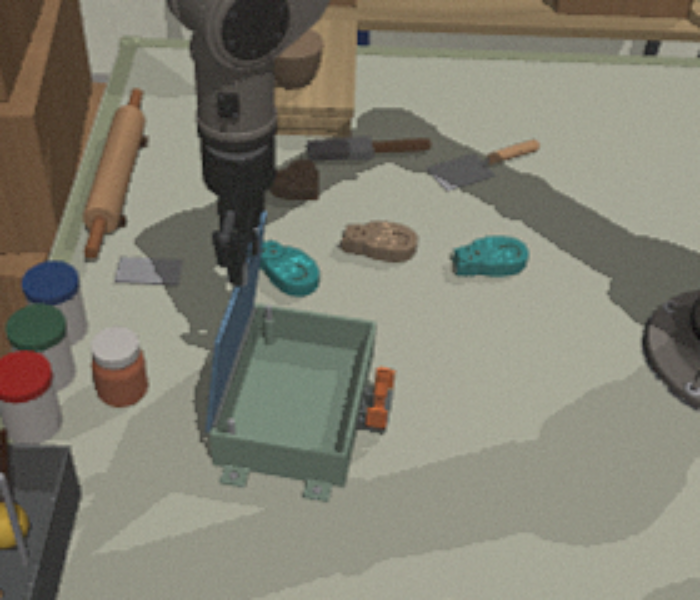

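Call:
step_arm:
  increments:
    - [0.012,-0.002,0.001,0,0,0,0.2]
    - [0.024,-0.0035,0.0015,0,0,0,0.2]
    - [0.035,-0.0055,0.001,0,0,0,0.2]
    - [0.043,-0.0065,0.0,0,0,0,0.2]
    - [0.043,-0.0065,0.0,0,0,0,-0.6]
    - [0.043,-0.0065,0.0,0,0,0,-0.6]
    - [0.043,-0.0065,0.0,0,0,0,-0.6]
    - [0.043,-0.0065,0.02,0,0,0,-0.6]
    - [0.043,-0.0065,0.055,0,0,0,-1]
    - [0.043,-0.0065,0.09,0,0,0,-1]

```text
t: 9.33
eef_pos: [0.6756, 0.1026, 0.3127]
tool_rot: [-0.001, 0.077, 0.997, -0.0]
contact_force: [0.7, 0.7, 0.7]
gripper_width: 0.996
```

Run:
```python
from h import *
c=snap('side','s8.png'); o=bot.get_obs();print(o['t'],o['eef_pos'],o['tool_rot'],o['contact_force'],o['gripper_width'])
a=cv2.imread('pics/s8.png')[60:300,120:400];cv2.imwrite('pics/s8b.png',cv2.resize(a,(700,600)))
```

```text
9.3833 [0.67871168 0.10429691 0.32225609] [0.0047125  0.0771108  0.99700945 0.00196794] [1.63762477 1.59510268 5.7947868 ] 0.9992540589588342
```

View pics/s8b.png

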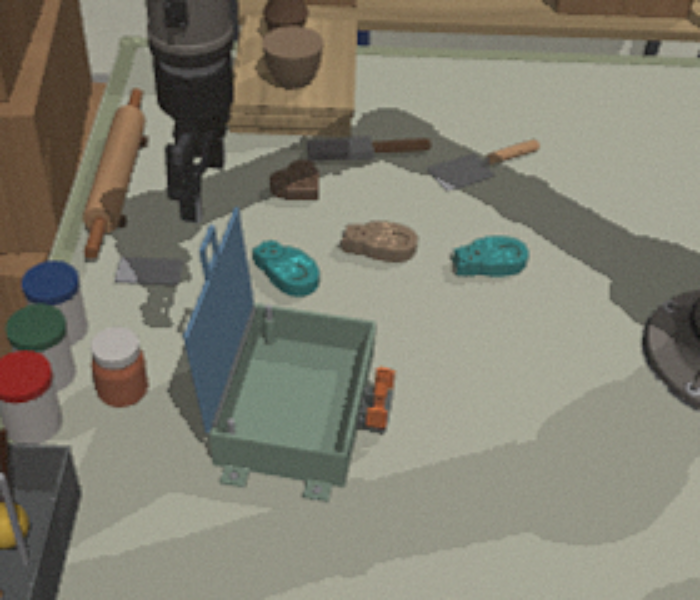

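Call:
step_arm:
  increments:
    - [-0.025,-0.033,0,0,0,-1,-1]
    - [-0.05,-0.066,0,0,0,-2,-1]
    - [-0.074,-0.1,0,0,0,-3,-1]
    - [-0.098,-0.133,0,0,0,-4,-1]
    - [-0.122,-0.166,-0.0,0,0,-5,-1]
    - [-0.146,-0.199,-0.01,0,0,-5,-1]
    - [-0.17,-0.232,-0.03,0,0,-5,-1]
    - [-0.193,-0.263,-0.06,0,0,-5,-1]
    - [-0.21,-0.286,-0.09,0,0,-5,-1]
    - [-0.2145,-0.2925,-0.125,0,0,-5,-1]

```text
t: 10.22
eef_pos: [0.4618, -0.1929, 0.1921]
tool_rot: [0.002, 0.123, 0.992, -0.002]
contact_force: [0.3, -1.5, -1.3]
gripper_width: 1.0
```

Run:
```python
from h import *
c=snap('wrist','w9.png');np.savez('w9.npz',K=c['intrinsics'],E=c['extrinsics']); o=bot.get_obs();print(o['t'],o['eef_pos'],o['tool_rot'],o['contact_force'],o['gripper_width'])
a=cv2.imread('pics/w9.png')[80:380,100:420];cv2.imwrite('pics/w9b.png',cv2.resize(a,(640,600)))
```

```text
10.2667 [ 0.45562307 -0.19302793  0.18371703] [-4.73021855e-03  1.24009320e-01  9.92269744e-01 -2.61471863e-04] [-4.54414475 -1.49502363 -5.98323577] 0.9996072494029339
```

View pics/w9b.png

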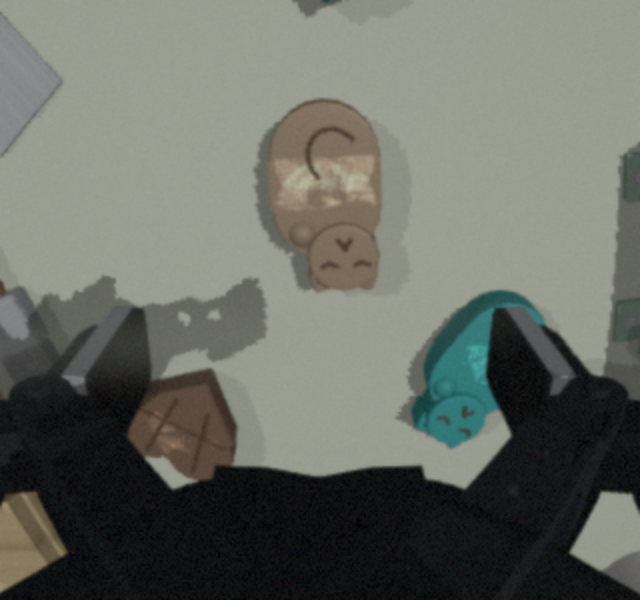

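Run:
```python
from h import *
K,E=cal('w9')
for uv in [(270,165),(271,205),(380,165),(381,205),(324,98)]:
    print(atz(np.array(uv)/2+[100,80],.024,K,E,True).round(4))
o=bot.get_obs();print(o['t'],o['eef_pos'],o['tool_rot'],o['contact_force'])
```

```text
[ 0.447  -0.2163  0.024 ]
[ 0.4685 -0.2216  0.024 ]
[ 0.4614 -0.1592  0.024 ]
[ 0.4831 -0.1636  0.024 ]
[ 0.4194 -0.1796  0.024 ]
10.2667 [ 0.45562307 -0.19302793  0.18371703] [-4.73021855e-03  1.24009320e-01  9.92269744e-01 -2.61471863e-04] [-4.54414475 -1.49502363 -5.98323577]
```

Call:
step_arm:
  increments:
    - [0.001,0,-0.03,0,0,0.5,-1]
    - [0.001,0,-0.07,0,0,0.5,-1]
    - [0.001,0,-0.105,0,0,0.5,-1]
    - [0.001,0,-0.13,0,0,0.5,-1]
    - [0.001,0,-0.15,0,0,0.5,-1]
    - [0.001,0,-0.165,0,0,0.5,-1]
    - [0.001,0,-0.175,0,0,0.5,-1]
    - [0.001,0,-0.183,0,0,0.5,-1]
    - [0.001,0,-0.183,0,0,0.5,-1]

```text
t: 11.02
eef_pos: [0.4641, -0.1886, 0.0077]
tool_rot: [-0.0, 0.116, 0.993, 0.0]
contact_force: [-0.3, 0.0, 2.2]
gripper_width: 1.001
```

Run:
```python
from h import *
c=snap('wrist','w10.png');c=snap('side','s10.png');o=bot.get_obs();print(o['t'],o['eef_pos'],o['tool_rot'],o['contact_force'],o['gripper_width'])
a=cv2.imread('pics/w10.png')[80:380,100:420];b=cv2.imread('pics/s10.png')[120:200,220:320];cv2.imwrite('pics/w10b.png',np.hstack([cv2.resize(a,(427,400)),cv2.resize(b,(370,400))]))
```

```text
11.1167 [ 0.46485089 -0.18911053  0.00898499] [ 4.45328572e-04  1.16451249e-01  9.93196309e-01 -1.53496161e-05] [ 1.00941435 -0.53649329  0.48815641] 1.0009480486152194
```

View pics/w10b.png

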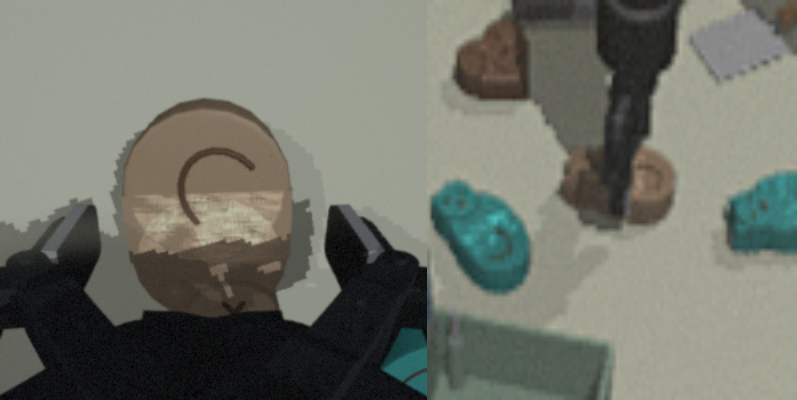

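Call:
step_arm:
  increments:
    - [0.0,-0.0015,-0.005,0,0,0,-1]
    - [0.0,-0.0015,-0.005,0,0,0,-1]
    - [0.0,-0.0015,-0.005,0,0,0,0.2]
    - [0.0,-0.0015,-0.005,0,0,0,0.2]
    - [0.0,-0.0015,-0.005,0,0,0,0.2]
    - [0.0,-0.0015,-0.005,0,0,0,0.2]
    - [0.0,-0.0015,-0.005,0,0,0,0.2]
    - [0.0,-0.0015,-0.005,0,0,0,0.2]
  force: 35

```text
t: 11.78
eef_pos: [0.4646, -0.191, 0.004]
tool_rot: [0.0, 0.117, 0.993, -0.0]
contact_force: [-1.1, 0.1, 5.1]
gripper_width: 0.691
```

Call:
step_arm:
  increments:
    - [0.0,0,0.01,0,0,0,0.2]
    - [0.0,0,0.025,0,0,0,0.2]
    - [0.0,0,0.045,0,0,0,0.2]
    - [0.0,0,0.045,0,0,0,0.2]

```text
t: 12.12
eef_pos: [0.466, -0.1913, 0.0514]
tool_rot: [0.002, 0.117, 0.993, -0.001]
contact_force: [1.5, 0.7, -3.2]
gripper_width: 0.692
```

Run:
```python
from h import *
c=snap('wrist','w11.png');c=snap('side','s11.png');o=bot.get_obs();print(o['t'],o['eef_pos'],o['tool_rot'],o['contact_force'],o['gripper_width'])
a=cv2.imread('pics/w11.png')[80:380,100:420];b=cv2.imread('pics/s11.png')[120:200,220:320];cv2.imwrite('pics/w11b.png',np.hstack([cv2.resize(a,(427,400)),cv2.resize(b,(370,400))]))
```

```text
12.2167 [ 0.46453016 -0.19116567  0.04893918] [ 6.97288543e-04  1.16898759e-01  9.93143561e-01 -2.47927407e-04] [ 0.14332553 -0.15791352 -3.91497725] 0.6923437161570242
```

View pics/w11b.png

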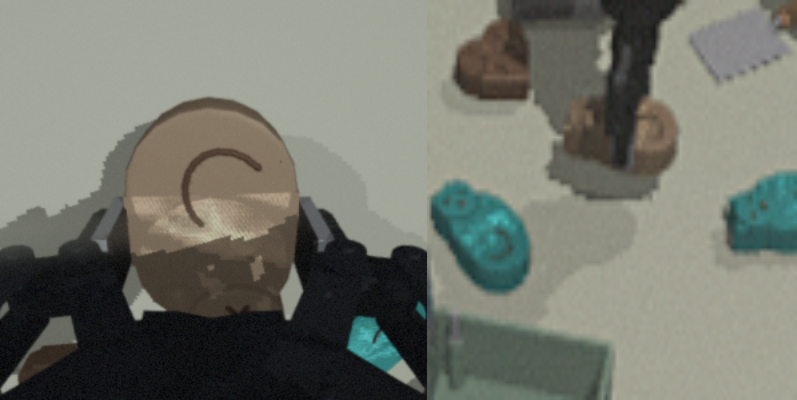

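Call:
step_arm:
  increments:
    - [0.0,0.01,0.03,0,0,0,0.2]
    - [0.005,0.035,0.06,0,0,1,0.2]
    - [0.015,0.07,0.085,0,0,2,0.2]
    - [0.03,0.11,0.09,0,0,3,0.2]
    - [0.045,0.15,0.09,0,0,4,0.2]
    - [0.06,0.19,0.09,0,0,4,0.2]
    - [0.075,0.23,0.09,0,0,4,0.2]
    - [0.088,0.268,0.09,0,0,4,0.2]
    - [0.097,0.298,0.09,0,0,4,0.2]
    - [0.0995,0.31,0.085,0,0,4,0.2]

```text
t: 13.05
eef_pos: [0.5645, 0.1268, 0.1335]
tool_rot: [0.001, 0.079, 0.997, 0.003]
contact_force: [0.6, 0.3, -2.3]
gripper_width: 0.691
```

Run:
```python
from h import *
c=snap('side','s12.png');c=snap('scene','c12.png');c=snap('wrist','w12.png');o=bot.get_obs();print(o['t'],o['eef_pos'],o['tool_rot'],o['contact_force'],o['gripper_width'])
a=cv2.imread('pics/w12.png')[80:380,100:420];b=cv2.imread('pics/s12.png')[110:290,150:330];cv2.imwrite('pics/w12b.png',np.hstack([cv2.resize(a,(400,400)),cv2.resize(b,(400,400))]))
```

```text
13.2 [0.56249796 0.12032507 0.13167517] [-1.54421944e-03  8.04252218e-02  9.96759420e-01 -2.39619486e-04] [-1.21209024 -0.3260275  -3.42646386] 0.6952095391767175
```

View pics/w12b.png

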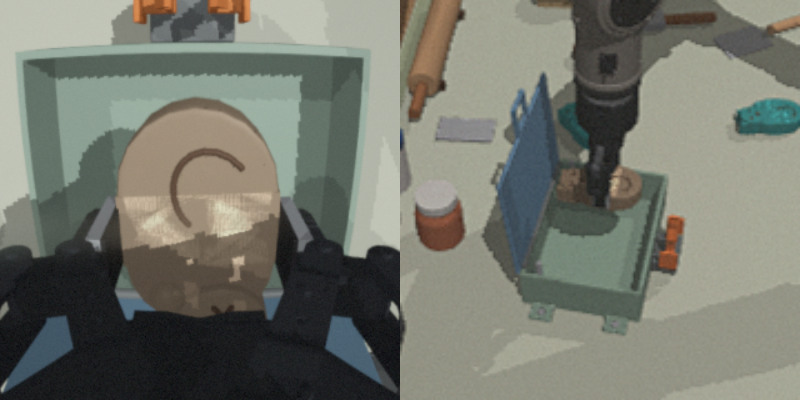

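Call:
step_arm:
  increments:
    - [0.001,0,-0.015,0,0,0,0.2]
    - [0.001,0,-0.035,0,0,0,0.2]
    - [0.001,0,-0.055,0,0,0,0.2]
    - [0.001,0,-0.075,0,0,0,0.2]
    - [0.001,0,-0.09,0,0,0,0.2]
    - [0.001,0,-0.102,0,0,0,0.2]
    - [0.001,0,-0.11,0,0,0,0.2]
    - [0.001,0,-0.114,0,0,0,0.2]
    - [0.001,0,-0.116,0,0,0,0.2]
    - [0.001,0,-0.116,0,0,0,0.2]

```text
t: 14.03
eef_pos: [0.565, 0.119, 0.0174]
tool_rot: [0.0, 0.082, 0.997, 0.0]
contact_force: [0.3, 1.1, -3.7]
gripper_width: 0.694
```

Call:
step_arm:
  increments:
    - [0,0,-0.002,0,0,0,0.2]
    - [0,0,-0.004,0,0,0,0.2]
    - [0,0,-0.004,0,0,0,0.2]

```text
t: 14.28
eef_pos: [0.565, 0.1192, 0.0135]
tool_rot: [0.0, 0.082, 0.997, 0.0]
contact_force: [0.4, 0.0, -3.9]
gripper_width: 0.693
```

Call:
step_arm:
  increments:
    - [0,0,-0.001,0,0,0,0.2]
    - [0,0,-0.002,0,0,0,0.2]
    - [0,0,-0.003,0,0,0,0.2]
    - [0,0,-0.003,0,0,0,0.2]

```text
t: 14.62
eef_pos: [0.5647, 0.1191, 0.0102]
tool_rot: [-0.0, 0.082, 0.997, -0.0]
contact_force: [0.1, 0.0, -2.9]
gripper_width: 0.693
```

Call:
step_arm:
  increments:
    - [0,0,-0.001,0,0,0,0.2]
    - [0,0,-0.0015,0,0,0,0.2]
    - [0,0,-0.0015,0,0,0,0.2]

```text
t: 14.87
eef_pos: [0.5648, 0.1192, 0.0091]
tool_rot: [0.0, 0.082, 0.997, -0.0]
contact_force: [-0.3, -0.6, 0.8]
gripper_width: 0.698
```

Call:
step_arm:
  increments:
    - [0,0,0,0,0,0,-0.7]
    - [0,0,0,0,0,0,-0.8]
    - [0,0,0,0,0,0,-0.8]
    - [0,0,0.01,0,0,0,-0.8]
    - [0,0,0.03,0,0,0,-0.8]
    - [-0.005,0,0.06,0,0,0,-0.8]
    - [-0.01,0,0.1,0,0,0,-0.8]
    - [-0.015,0,0.14,0,0,0,-0.8]
    - [-0.02,0,0.18,0,0,0,-0.8]
    - [-0.02,0,0.22,0,0,0,-0.8]

```text
t: 15.7
eef_pos: [0.5433, 0.1195, 0.2315]
tool_rot: [-0.0, 0.081, 0.997, -0.0]
contact_force: [0.7, 0.5, -0.1]
gripper_width: 0.901
```

Run:
```python
from h import *
c=snap('side','s13.png');c=snap('wrist','w13.png');o=bot.get_obs();print(o['t'],o['eef_pos'],o['tool_rot'],o['contact_force'],o['gripper_width'])
a=cv2.imread('pics/w13.png')[80:380,100:420];b=cv2.imread('pics/s13.png')[110:290,150:330];cv2.imwrite('pics/w13b.png',np.hstack([cv2.resize(a,(400,400)),cv2.resize(b,(400,400))]))
```

```text
15.8 [0.54812837 0.12130302 0.23663421] [0.0060428  0.08166145 0.99664028 0.00174553] [ 1.01299155 -0.14000989  0.66684786] 0.9005238939045302
```

View pics/w13b.png

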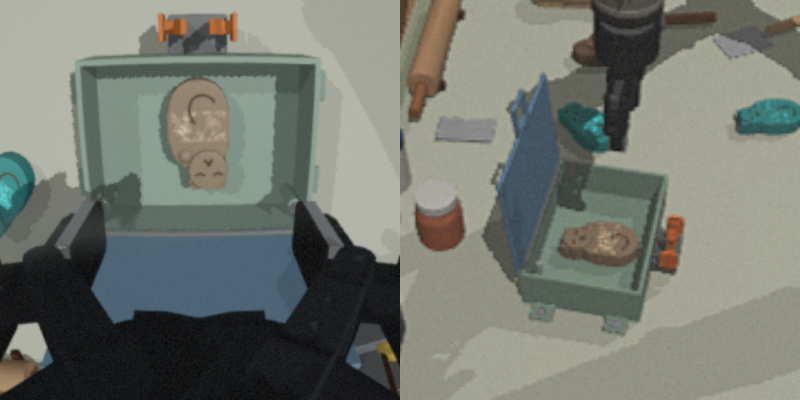

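Call:
step_arm:
  increments:
    - [0,0,0.035,0,0,0,-0.8]
    - [0.01,-0.001,0.07,0,0,0,-0.8]
    - [0.035,-0.004,0.095,0,0,0,-0.8]
    - [0.065,-0.008,0.095,0,0,0,-0.8]
    - [0.1,-0.013,0.095,0,0,0,-0.8]
    - [0.127,-0.0165,0.09,0,0,0,-0.8]
    - [0.1335,-0.017,0.075,0,0,0,-0.8]
    - [0.1335,-0.017,0.055,0,0,0,-0.8]
    - [0.1335,-0.017,0.055,0,0,0,-0.8]

```text
t: 16.55
eef_pos: [0.6762, 0.1015, 0.2789]
tool_rot: [-0.004, 0.082, 0.997, -0.001]
contact_force: [-0.9, -0.3, -0.6]
gripper_width: 0.902
```

Run:
```python
from h import *
c=snap('side','s14.png');c=snap('wrist','w14.png');o=bot.get_obs();print(o['t'],o['eef_pos'],o['tool_rot'],o['contact_force'],o['gripper_width'])
a=cv2.imread('pics/w14.png')[80:380,100:420];b=cv2.imread('pics/s14.png')[80:260,150:330];cv2.imwrite('pics/w14b.png',np.hstack([cv2.resize(a,(400,400)),cv2.resize(b,(400,400))]))
```

```text
16.65 [0.67713891 0.1023356  0.28318754] [-1.18910934e-03  8.14773067e-02  9.96674466e-01 -2.07848455e-04] [0.47722615 0.48102384 0.11733874] 0.9016165330060719
```

View pics/w14b.png

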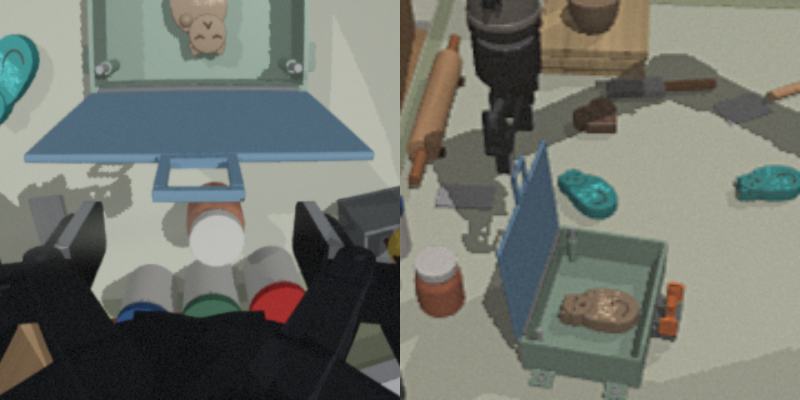

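Call:
step_arm:
  increments:
    - [0.0015,0,-0.02,0,0,0,-0.8]
    - [0.0015,0,-0.04,0,0,0,-0.8]
    - [0.0015,0,-0.06,0,0,0,-0.8]
    - [0.0015,0,-0.06,0,0,0,0.2]
    - [0.0015,0,-0.06,0,0,0,0.2]
    - [0.0015,0,-0.06,0,0,0,0.2]
    - [0.0015,0,-0.06,0,0,0,0.2]
    - [0.0015,0,-0.06,0,0,0,0.2]
    - [0.0015,0,-0.06,0,0,0,0.2]
  force: 20

```text
t: 17.4
eef_pos: [0.6808, 0.1011, 0.2262]
tool_rot: [0.002, 0.082, 0.997, -0.001]
contact_force: [-0.6, -5.1, 6.8]
gripper_width: 0.511
```

Run:
```python
from h import *
c=snap('wrist','w15.png');o=bot.get_obs();print(o['t'],o['eef_pos'],o['tool_rot'],o['contact_force'],o['gripper_width'])
a=cv2.imread('pics/w15.png')[80:380,100:420];cv2.imwrite('pics/w15b.png',cv2.resize(a,(427,400)))
```

```text
17.45 [0.68085671 0.10103756 0.22624378] [ 1.58619781e-03  8.24803372e-02  9.96591280e-01 -5.46573298e-04] [ 0.06445081 -5.47913399  6.1461012 ] 0.5119777465621277
```

View pics/w15b.png

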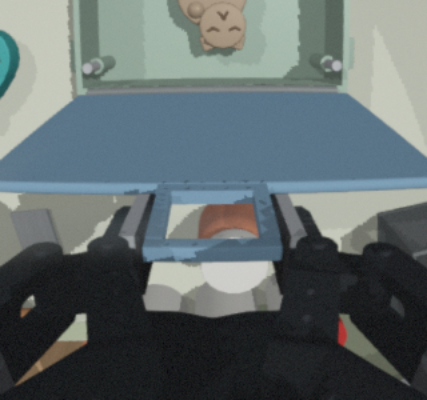

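Call:
step_arm:
  increments:
    - [-0.006,0.001,0.0035,0,0,0,0.2]
    - [-0.019,0.003,0.0045,0,0,0,0.2]
    - [-0.038,0.006,0.004,0,0,0,0.2]
    - [-0.0565,0.009,0.002,0,0,0,0.2]
    - [-0.075,0.012,-0.0025,0,0,0,0.2]
    - [-0.093,0.0145,-0.0085,0,0,0,0.2]
    - [-0.1105,0.0175,-0.0165,0,0,0,0.2]
    - [-0.127,0.02,-0.026,0,0,0,0.2]
    - [-0.142,0.0225,-0.037,0,0,0,0.2]
    - [-0.1565,0.0245,-0.0495,0,0,0,0.2]

```text
t: 18.28
eef_pos: [0.523, 0.1257, 0.1749]
tool_rot: [0.001, 0.082, 0.997, -0.001]
contact_force: [4.3, -5.6, -3.4]
gripper_width: 0.509
```

Call:
step_arm:
  increments:
    - [-0.007,0.001,-0.007,0,0,0,0.2]
    - [-0.013,0.002,-0.014,0,0,0,0.2]
    - [-0.0245,0.004,-0.0295,0,0,0,0.2]
    - [-0.0305,0.005,-0.038,0,0,0,0.2]
    - [-0.0345,0.0055,-0.046,0,0,0,0.2]
    - [-0.0345,0.0055,-0.046,0,0,0,0.2]

```text
t: 18.78
eef_pos: [0.4871, 0.1313, 0.1274]
tool_rot: [-0.001, 0.082, 0.997, -0.001]
contact_force: [-2.4, -7.0, 1.5]
gripper_width: 0.51
```

Run:
```python
from h import *
c=snap('side','s16.png');c=snap('wrist','w16.png');o=bot.get_obs();print(o['t'],o['eef_pos'],o['tool_rot'],o['contact_force'],o['gripper_width'])
a=cv2.imread('pics/w16.png')[80:380,100:420];b=cv2.imread('pics/s16.png')[80:260,150:330];cv2.imwrite('pics/w16b.png',np.hstack([cv2.resize(a,(400,400)),cv2.resize(b,(400,400))]))
```

```text
18.8833 [0.48755587 0.13125943 0.12820314] [-0.00117072  0.08206434  0.99662559 -0.00122884] [-3.30773393 -6.26134082  2.30450443] 0.5127830561244068
```

View pics/w16b.png

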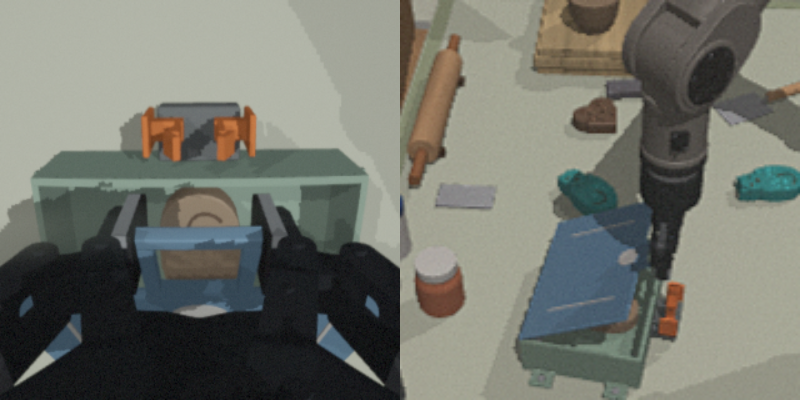

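Call:
step_arm:
  increments:
    - [0,0,0,0,0,0,-0.8]
    - [0,0,0,0,0,0,-0.8]
    - [0,0,0,0,0,0,-0.8]
    - [0,0,0.03,0,0,0,-0.8]
    - [0,0,0.065,0,0,0,-0.8]
    - [0,0,0.1,0,0,0,1]
    - [0.015,-0.002,0.1,0,0,0,1]
    - [0.035,-0.005,0.1,0,0,0,1]
    - [0.053,-0.008,0.1,0,0,0,1]
    - [0.053,-0.008,0.08,0,0,0,1]

```text
t: 19.72
eef_pos: [0.5476, 0.1248, 0.2121]
tool_rot: [0.004, 0.083, 0.997, 0.002]
contact_force: [0.7, -0.5, -0.6]
gripper_width: 0.192
```

Run:
```python
from h import *
c=snap('side','s17.png');c=snap('wrist','w17.png');o=bot.get_obs();print(o['t'],o['eef_pos'],o['tool_rot'],o['contact_force'],o['gripper_width'])
a=cv2.imread('pics/w17.png')[80:380,100:420];b=cv2.imread('pics/s17.png')[80:260,150:330];cv2.imwrite('pics/w17b.png',np.hstack([cv2.resize(a,(400,400)),cv2.resize(b,(400,400))]))
```

```text
19.8167 [0.54093771 0.12399731 0.20641655] [-1.78233552e-03  8.20498860e-02  9.96626630e-01  3.72152961e-06] [-0.84713824  0.25942567  0.14042927] 0.01706087806578842
```

View pics/w17b.png

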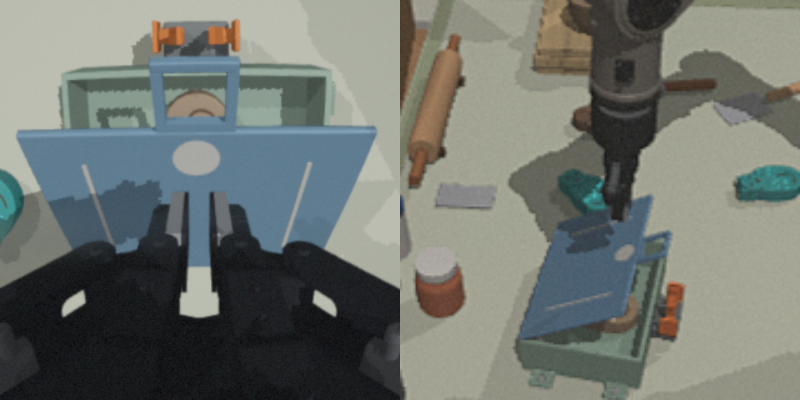

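Call:
step_arm:
  increments:
    - [0,0,-0.03,0,0,0,1]
    - [0,0,-0.055,0,0,0,1]
    - [0,0,-0.068,0,0,0,1]
    - [-0.0055,0.001,-0.0775,0,0,0,1]
    - [-0.0105,0.0015,-0.0865,0,0,0,1]
    - [-0.0155,0.0025,-0.1,0,0,0,1]
    - [-0.0195,0.003,-0.113,0,0,0,1]
    - [-0.022,0.0035,-0.1265,0,0,0,1]
    - [-0.022,0.0035,-0.1265,0,0,0,1]

```text
t: 20.57
eef_pos: [0.5184, 0.1279, 0.081]
tool_rot: [-0.001, 0.081, 0.997, -0.0]
contact_force: [-0.4, 0.1, 1.2]
gripper_width: 0.005
```

Call:
step_arm:
  increments:
    - [-0.0005,0,-0.005,0,0,0,1]
    - [-0.001,0,-0.01,0,0,0,1]
    - [-0.0015,0,-0.014,0,0,0,1]
    - [-0.0015,0,-0.016,0,0,0,1]
    - [-0.0015,0,-0.017,0,0,0,1]

```text
t: 20.98
eef_pos: [0.5185, 0.1283, 0.0662]
tool_rot: [0.0, 0.082, 0.997, 0.0]
contact_force: [-6.4, -1.4, 21.2]
gripper_width: -0.002
```

Run:
```python
from h import *
c=snap('side','s18.png');c=snap('wrist','w18.png');o=bot.get_obs();print(o['t'],o['eef_pos'],o['tool_rot'],o['contact_force'],o['gripper_width'])
a=cv2.imread('pics/w18.png')[80:380,100:420];b=cv2.imread('pics/s18.png')[80:260,150:330];cv2.imwrite('pics/w18b.png',np.hstack([cv2.resize(a,(400,400)),cv2.resize(b,(400,400))]))
```

```text
21.0833 [0.51851507 0.12829831 0.0663785 ] [ 4.46723168e-04  8.17740117e-02  9.96650796e-01 -3.95565394e-05] [-4.33202814 -0.90699688 12.13202242] -0.00037518442387051733
```

View pics/w18b.png

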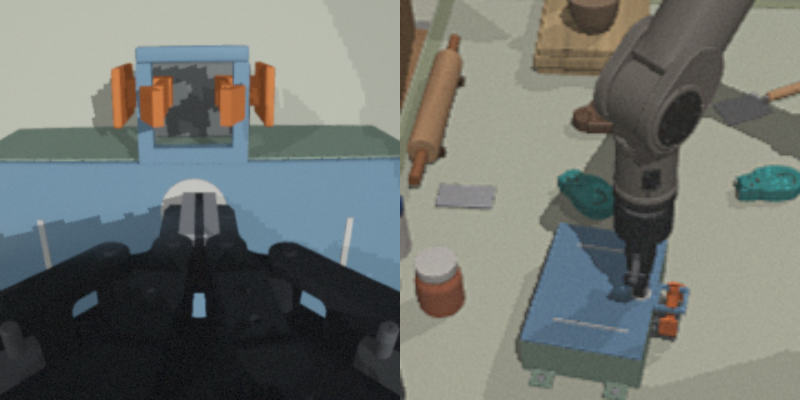

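Call:
step_arm:
  increments:
    - [0,0,-0.002,0,0,0,1]
    - [0,0,-0.002,0,0,0,1]
    - [0,0,-0.002,0,0,0,1]

```text
t: 21.33
eef_pos: [0.5186, 0.1284, 0.0659]
tool_rot: [0.001, 0.082, 0.997, -0.001]
contact_force: [-10.2, -2.8, 30.8]
gripper_width: 0.001
```

Call:
step_arm:
  increments:
    - [0,0,0.02,0,0,0,1]
    - [0,0,0.06,0,0,0,1]
    - [0,0,0.1,0,0,0,1]
    - [0,0,0.14,0,0,0,1]
    - [0,0,0.17,0,0,0,1]
    - [0,0,0.17,0,0,0,1]
    - [0,0,0.17,0,0,0,1]

```text
t: 21.92
eef_pos: [0.5194, 0.128, 0.235]
tool_rot: [0.002, 0.082, 0.997, 0.0]
contact_force: [0.2, -0.1, -1.2]
gripper_width: -0.003
```

Run:
```python
from h import *
c=snap('side','s19.png');c=snap('wrist','w19.png');np.savez('w19.npz',K=c['intrinsics'],E=c['extrinsics']);snap('scene','c19.png');o=bot.get_obs();print(o['t'],o['eef_pos'],o['tool_rot'],o['contact_force'],o['gripper_width'])
a=cv2.imread('pics/w19.png')[60:320,120:380];b=cv2.imread('pics/s19.png')[80:280,150:330];cv2.imwrite('pics/w19b.png',np.hstack([cv2.resize(a,(400,400)),cv2.resize(b,(400,444))[:400]]))
K,E=cal('w19');p=[.577,.1176,-.156]; z=.0665
P=T(p,[[-.08,-.11,z],[-.08,.11,z],[-.124,.022,z],[-.124,-.022,z],[-.06,0,z]])
print(proj(P,K,E,True).round(1).tolist())
```

```text
22.0667 [0.51742271 0.12709753 0.23152781] [-1.09510415e-03  8.19591037e-02  9.96634993e-01 -4.42608497e-04] [ 0.3760536  -0.52580565 -0.1161075 ] -0.0011603525214321576
[[158.4, 154.4], [358.9, 152.5], [279.3, 110.2], [236.9, 110.7], [258.7, 170.5]]
```

View pics/w19b.png

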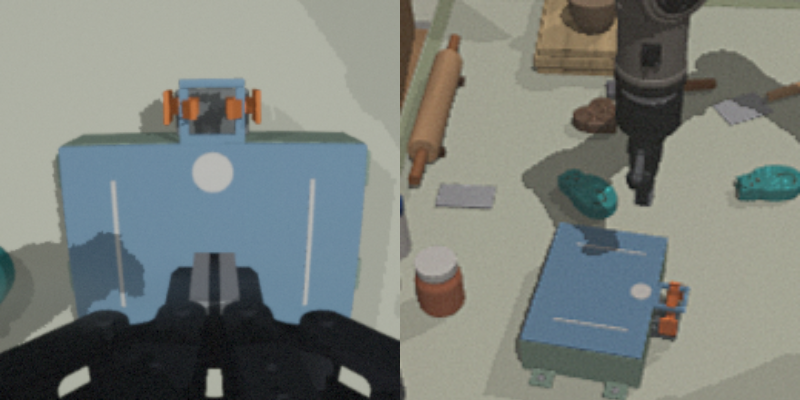

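View pics/c19.png

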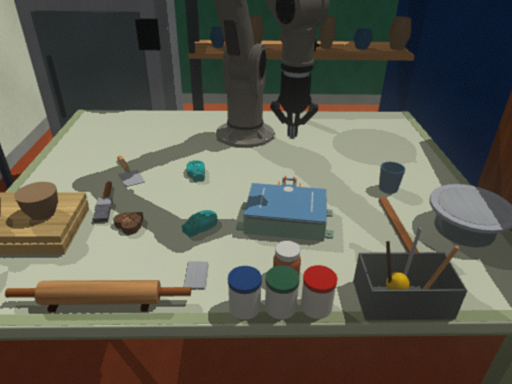

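Run:
```python
from station import bot
print(bot.hand_in())
```

```text
the job is handed in; nothing more can be done
None
```

The job is done and handed in at about 22 s of the 72 s allowed. `hand_in` reports no verdict.

- **Opening:** I squeezed the tabs and the lid popped up. I gripped its tongue, tipped it back to about 1.7 rad, and it stayed there.
- **Cat:** I gripped the brown clay cat, not either turquoise one, and set it down in the case. The picture after release showed it flat, picture side up, clear of the walls and pins.
- **Closing:** I swung the lid down by the tongue onto its spring pins, then pressed the white spot. The peak reading was about 31 N at the fingertips.

**Last checks:** After I lifted away, the lid stayed flat and its corners were within a few pixels of where a shut lid should appear. Both orange hooks stood up through the window, and both tabs had sprung out evenly. I judged the two catches from this picture and the lid staying down, and I did not measure them separately. The heart and the other objects looked unmoved in the last pictures, and the robot was touching nothing.

No check failed. The camera fits for the case disagreed by about 4 mm and 1.5°, and I used the closer wrist-camera view.

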